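Park the lock of the shop's demo tray and slide the tray out

ROBOT

A 6-joint arm with a two-finger parallel gripper is mounted at the origin on the work surface. World frame = base frame: x ahead of the robot, y to its left, z up, the work surface at z = 0. Lengths are in m, angles in rad, forces in N, time in s.
With the tool pointing down it reaches from about 0.3 to 0.875 m from the base axis. Payload 6.4 kg.
Tool frame: the origin (TCP) lies between the finger pads; the fingertips stand 22 mm ahead of it and the grasp point (between the pads) lies 3 mm ahead of it (bot.finger_overhang is the distance from the TCP to the fingertips, in m); y points along the fingers, x is the direction in which the jaws open and shut, and the axes are right-handed (so a half turn about y gives the same grasp; the last joint's range is limited). The gripper opens to 88 mm and grips with 3 to 60 N. Pads are 18 mm wide; open, the fingers measure 123 mm over their backs; the gripper's body (75 mm by 187 mm) begins 45 mm behind the grasp point.
Start: joints at [0.988, 0.181, 1.607, -0, 1.354, -0.206], TCP at [0.212, 0.535, 0.261] pointing down, gripper open.
Joint ranges: [-2.99, 2.99], [-0.89, 2.07], [0.3, 2.58], [-1.14, 4.28], [0, 2.63], [-3.12, 3.12]. Speed limits (rad/s): [2.57, 2.57, 3.01, 3.14, 3.14, 3.14].

INTERFACE

Orientations are given as a 3x3 rotation matrix whose columns are the frame's x, y, z axes.
In Python, from cell import bot gives the robot as it stands.
- The arm moves only by the shell command python3 -m inch 'ROWS' [FORCE]. ROWS is text: rows parted by semicolons, each of 7 numbers parted by spaces: the turn, a rotation vector about the tool's x, y, z in units of 10 degrees (1.0 is 10 degrees), then the shift along the tool's x, y, z in units of 25 mm (1.0 is 25 mm), then the opening in per cent of the stroke, from 0 (shut) to 100 (fully open). A call has 1 to 20 rows; each row is the pose to reach, as a shift and turn from the pose commanded when the call began, along the tool's axes at that moment; what a row does not reach only later rows make up. A row lasts 1/8 s, in which the tool goes at most 62.5 mm and 10.7 degrees, less where a joint would pass 70% of its speed; a pose out of reach is approached as far as the arm can. A call with a gripper value outside its range is refused whole. The fingers move at their own pace and stop on an object; FORCE is the grip in N (left out, the last holds). Time passes only in rows, so rows that repeat a pose let the fingers close. It gives the time, the measured TCP pose, the force and the opening at its end, in the units of the state.
- bot.get_state(): the state, without advancing time (a new reading comes with each control period).
- bot.capture(name): name is "scene" or "top"; returns the picture (400x640x3 uint8, blue, green, red); there is no depth.
- bot.camera_model(name): a dict with "fx", "fy", "cx", "cy" (pixels), "pose" (4x4, takes a point from camera to world coordinates). Camera axes: x right, y up, looking along -z (the intrinsics and any distortion apply to the point x, -y, -z); pixel columns grow to the right and rows downward; lengths in m; the calibration is good to about 2 mm. A picture is of the moment at which its call begins. camera_model takes no time and is no camera call.
- bot.finish_job(): hands the job in, once; it reports no verdict.
The state is a dict: "t": time; "joint_pos": joint angles; "qd": joint speeds; "effort": joint torques, N m; "tcp_pos": TCP position; "orientation": TCP orientation; "contact_force": force on the tool from outside, world axes, zero at the start; "wrist_torque": the same for the moment, N m; "finger_gap": finger opening in m.
Only numpy, scipy, OpenCV 4.12 (cv2) and the standard library are available. Lean on these libraries where they do the work, as an engineer would, in place of code of your own. Each camera call takes 0.05 s, during which the arm holds its last target.

TASK

Open the toy demo stand on the shop counter for the day: pull the spring-loaded T-knob up, twist it anticlockwise (seen from above) until it drops into its rest notch, and let go, so that the lock pin stays up by itself. Then slide the tray with the toy truck steadily, without slamming, all the way to its other end stop and leave it there with the knob still in its notch. Do not force the knob against its collar or the tray against the locked pin, and leave the other goods on the counter alone.

Things in the scene. Friction and masses are not known exactly. Their poses are not given: they have to be found in the camera images.
- stand: Fixed black display stand, base plate 205 (x) by 390 (y) by 12 mm. Origin on the counter at its middle; z up. The spring plunger's vertical axis stands at x = -65 mm, y = 0 on a steel bracket; the tray slides along the stand's +y.
- lock_axis (a point): Middle of the steel collar (38 mm across) around the plunger, 50 mm above the counter at the collar's flat low ring; axes as the stand's. On the ring stand two opposite humps, rims 62.5 mm above the counter, each with one radial rest notch 8 mm wide and 4 mm deep. The knob's cross-pin rides on this collar.
- rest_notch (a point): The plunger's axis at the height of the notch floors, 58.5 mm above the counter (axes as the stand's: it does not tell the notch's direction). The notch direction differs from stand to stand: 0.84 to 1.43 rad anticlockwise of the stand's x. The hump before it is 4 mm wide (about 0.27 to 0.55 rad before its middle), the one past it 10 mm; short of the hump the pin falls back to locked.
- knob_grip (a point): Centre of the black T-knob's bar: 44 mm long along this point's x, 13 mm thick along its y, 24 mm tall; 90 mm above the counter when locked, and rises with the pin. 37 mm under it, parallel to the bar, is the steel cross-pin, 5 mm thick, 34 mm long, that rides on the collar. 15 mm are free between bar and hump rims when locked.
- plunger (a joint): Lift of lock pin and knob, m; 0 locked (start). A spring pulls it down, 7 N at 0, 11 N at 0.012. The cross-pin clears the rims from 0.0125; hard stop at 0.017. It reads about 0.012 resting on a rim, 0.008 in the notch; the tray is free above 0.006. Over-pulling at the stop, or jamming the cross-pin down or sideways into the collar, with more than 30 N damages the lock.
- knob (a joint): Turn of the T-knob, rad; 0 locked (start, bar along the stand's x), grows anticlockwise seen from above; hard stops at -0.05 and 1.75. The cross-pin drops into the rest notch within about 0.07 rad of the notch's middle. Turn it raised over the rims or lightly rubbing on them, and feel for the drop.
- tray (a joint): Travel of the tray along the stand's +y, m: 0 closed and locked (start), 0.09 at the other end stop. About 3 N of friction, 0.6 kg; it stays where left. It must not go faster than 0.3 m/s, nor be pushed with more than 15 N against the locked pin, whose hole leaves 1.5 mm of play.
- tray_handle (a point): Middle of the grip fin on the tray, 56 mm above the counter: aluminium plate 50 mm along the stand's x, 14 mm thick along its y, top at 76 mm, foot on the deck at 26 mm. Axes as the stand's. A toy truck, up to 64 mm above the counter, is fastened on the tray, 60 mm clear of the fin on the -y side.
- toy_bus: Bystander: loose green toy bus, 60 x 130 x 62 mm, origin under its centre. Leave alone.
- jar: Bystander: loose jar, 72 mm across, 110 mm high, origin under its centre. Leave alone.
- gift_box: Bystander: loose cardboard gift box, 80 x 110 x 55 mm, origin under its centre. Leave alone.

How it is judged:
By the outcome, as a careful person would: the job done as asked, in the order asked, and still so for the second after the job is handed in, with the robot touching nothing.
It also fails if it takes over 61 s, if anything falls off the work surface, if the arm or the gripper's body presses on something with over 40 N, if the wrist force passes 120 N, or if a joint passes its speed limit or range.

## Working session

There is one attempt and no reset: what is moved stays moved. The work goes in short steps, Python scripts to look and compute and a shell command to move; the robot and the scene stay as the last step left them, time stands still between calls to the robot, and variables do not carry over. Pictures are saved under pics/ and viewed, and the job is handed in when it is done.

```bash
ls; mkdir -p pics; python3 - <<'E'
from cell import bot
import cv2
for n in("scene","top"):
    cv2.imwrite(f"pics/{n}0.png",bot.capture(n)); m=bot.camera_model(n); print(n,{k:(v.round(4).tolist() if hasattr(v,'round') and hasattr(v,'tolist') else v) for k,v in m.items()})
s=bot.get_state(); print(s)
E
```

```text
pics
scene {'fx': 415.7272385255807, 'fy': 415.7272385255807, 'cx': 324.4701461349534, 'cy': 196.48012039305587, 'pose': [[-0.8002, -0.4837, 0.3545, 0.9496], [0.5994, -0.6633, 0.4481, 0.5337], [0.0184, 0.571, 0.8207, 1.0823], [0.0, 0.0, 0.0, 1.0]]}
top {'fx': 467.4977414552842, 'fy': 467.4977414552842, 'cx': 317.60217448568017, 'cy': 200.11535278504638, 'pose': [[-0.0256, 0.9931, -0.1148, 0.3241], [-0.9997, -0.0257, 0.0005, 0.0101], [-0.0025, 0.1148, 0.9934, 1.6463], [0.0, 0.0, 0.0, 1.0]]}
{'t': 0.1, 'joint_pos': array([ 9.87685143e-01,  1.81458461e-01,  1.60786925e+00, -1.81645817e-05,
        1.35377140e+00, -2.06309218e-01]), 'qd': array([-0.00079016, -0.00238463, -0.00202631,  0.00084365, -0.00090482,
       -0.00040625]), 'effort': array([ 1.85508914e-03, -4.34825170e+01, -3.42690074e+01,  7.04021333e-02,
        3.41019791e-02, -2.44858495e-05]), 'tcp_pos': array([0.21132503, 0.53430176, 0.25992358]), 'orientation': array([[ 3.67944424e-01, -8.14684048e-04, -9.29847427e-01],
       [ 9.29846609e-01, -1.26728829e-03,  3.67945211e-01],
       [-1.47814385e-03, -9.99998865e-01,  2.91239539e-04]]), 'contact_force': array([ 0.5491468 , -0.18136458, -1.10718443]), 'wrist_torque': array([-0.02543839,  0.04758446, -0.06672081]), 'finger_gap': 0.08796510852979678}
```

View pics/scene0.png

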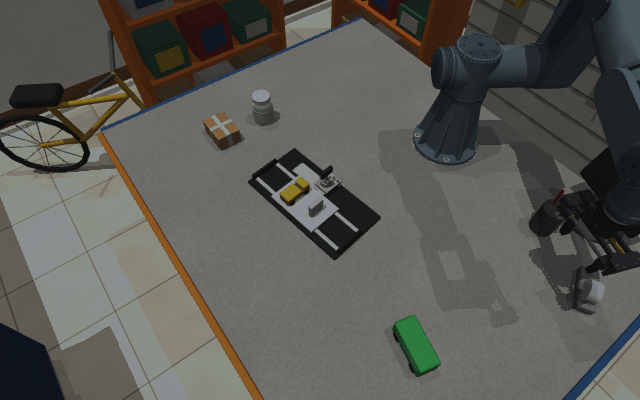

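View pics/top0.png

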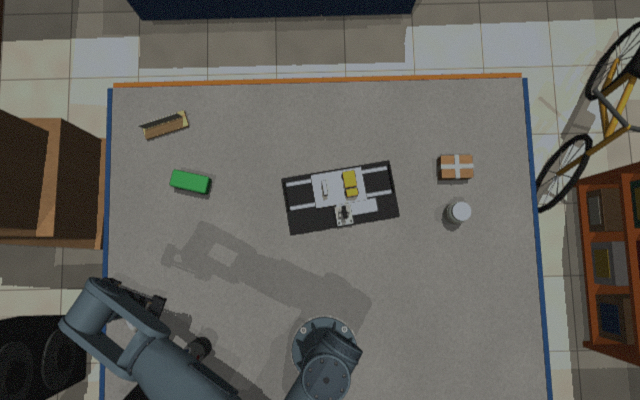

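```bash
python3 - <<'E'
import cv2,numpy as np
a=cv2.imread("pics/top0.png")[150:245,270:410]; a=cv2.resize(a,None,fx=5.5,fy=5.5,interpolation=cv2.INTER_CUBIC)
cv2.imwrite("pics/topz.png",np.clip(a*1.8,0,255).astype(np.uint8))
b=cv2.imread("pics/scene0.png")[140:265,240:390]; b=cv2.resize(b,None,fx=4.8,fy=4.8,interpolation=cv2.INTER_CUBIC)
cv2.imwrite("pics/scenez.png",np.clip(b*1.8,0,255).astype(np.uint8)); print(a.shape,b.shape)
E
```

```text
(522, 770, 3) (600, 720, 3)
```

View pics/topz.png

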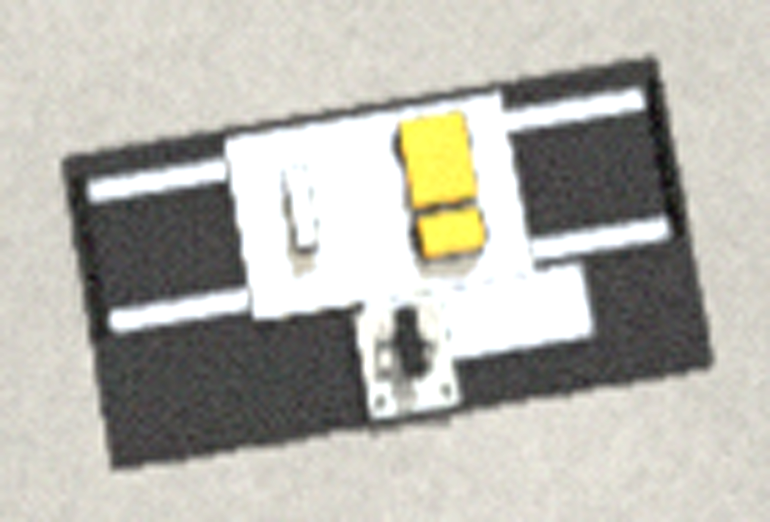

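View pics/scenez.png

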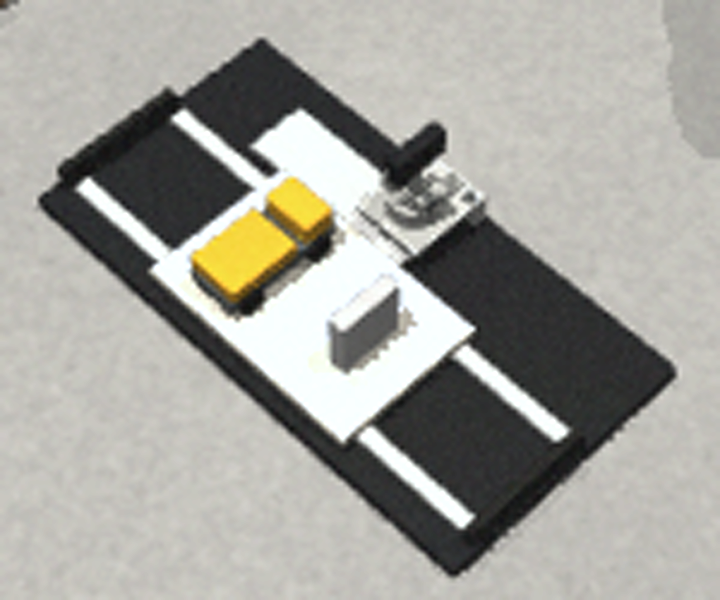

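```bash
cat > h.py <<'E'
import numpy as np,cv2
from scipy.optimize import least_squares
from cell import bot
M={n:bot.camera_model(n) for n in("scene","top")}
def proj(n,P):
    m=M[n];T=np.linalg.inv(np.array(m["pose"]));p=np.atleast_2d(P)@T[:3,:3].T+T[:3,3]
    return np.c_[m["cx"]+m["fx"]*p[:,0]/-p[:,2],m["cy"]+m["fy"]*-p[:,1]/-p[:,2]]
def stand(v,L):
    L=np.atleast_2d(np.array(L,float));c,s=np.cos(v[2]),np.sin(v[2])
    return np.c_[v[0]+c*L[:,0]-s*L[:,1],v[1]+s*L[:,0]+c*L[:,1],L[:,2]]
E
python3 - <<'E'
from h import *
print(M["top"].keys())
C=[[-.1025,-.195,.012],[-.1025,.195,.012],[.1025,.195,.012],[.1025,-.195,.012]]
sc=(np.array([[262,38],[675,372],[455,575],[40,200]])+.5)/4.8-.5+[240,140]
tp=(np.array([[712,362],[115,465],[65,157],[655,57]])+.5)/5.5-.5+[270,150]
for use in("both","top","scene"):
    f=lambda v:np.r_[(proj("scene",stand(v,C))-sc).ravel()*(use!="top"),(proj("top",stand(v,C))-tp).ravel()*(use!="scene")]
    r=least_squares(f,[.5,0,0]);print(use,r.x.round(4),np.abs(r.fun).max().round(2))
    if use=="both": v=r.x;print(r.fun.round(1))
print("knob",stand(v,[-.065,0,.09]))
for n,o,s in(("scene",[240,140],4.8),("top",[270,150],5.5)):
    pts=stand(v,[[-.087,0,.102],[-.043,0,.102],[-.065,0,.05],[-.025,.05,.076],[0,.05,.076]])
    print(n,((proj(n,pts)-o+.5)*s).round(0).tolist())
E
```

```text
dict_keys(['fx', 'fy', 'cx', 'cy', 'pose'])
both [ 0.5226 -0.0683  0.1427] 1.13
[-0.3 -0.3  0.6 -0.5 -0.5  0.  -1.1 -0.5  0.4  0.8 -0.9  0.8 -1.1 -0.5
 -0.1 -0.5]
top [ 0.5231 -0.0698  0.1437] 0.84
scene [ 0.5224 -0.0669  0.1418] 0.95
knob [[ 0.45826281 -0.07755599  0.09      ]]
scene [[446.0, 122.0], [397.0, 160.0], [420.0, 191.0], [433.0, 247.0], [404.0, 270.0]]
top [[417.0, 384.0], [404.0, 312.0], [406.0, 355.0], [317.0, 301.0], [310.0, 261.0]]
```

```bash
cat >> h.py <<'E'
V=np.array([.5226,-.0683,.1427])
def box(img,n,v,c,h,col,o,s):
    cs=np.array([[a,b,d] for a in(-1,1) for b in(-1,1) for d in(-1,1)])*h+c
    p=((proj(n,stand(v,cs))-o+.5)*s).astype(int)
    for i in range(8):
        for j in range(i):
            if bin(i^j).count('1')==1: cv2.line(img,tuple(map(int,p[i])),tuple(map(int,p[j])),col,1)
def goal(tcp,ang):
    """print units to reach tcp with jaw angle (world), tool y down"""
    s=bot.get_state();R=np.array(s["orientation"]);c,q=np.cos(ang),np.sin(ang)
    x=np.array([c,q,0]);y=np.array([0,0,-1.]);G=np.c_[x,y,np.cross(x,y)]
    from scipy.spatial.transform import Rotation as Ro
    print("turn",np.round(np.degrees(Ro.from_matrix(R.T@G).as_rotvec())/10,3),"shift",np.round(R.T@(np.array(tcp)-s["tcp_pos"])/.025,3))
def st():
    s=bot.get_state();print("t",round(s["t"],2),"tcp",s["tcp_pos"].round(4),"F",s["contact_force"].round(1),"Tq",s["wrist_torque"].round(2),"gap",round(s["finger_gap"],4),"q",s["joint_pos"].round(2),"jaw",round(float(np.arctan2(s["orientation"][1,0],s["orientation"][0,0])),4), "y",s["orientation"][:,1].round(4))
E
python3 - <<'E'
from h import *
for n,o,w in(("scene",[300,155],(60,60)),("top",[310,170],(60,60))):
    a=cv2.imread(f"pics/{n}0.png")[o[1]:o[1]+w[1],o[0]:o[0]+w[0]];s=10
    a=np.clip(cv2.resize(a,None,fx=s,fy=s,interpolation=cv2.INTER_CUBIC)*1.8,0,255).astype(np.uint8)
    box(a,n,V,np.array([-.065,0,.09]),np.array([.022,.0065,.012]),(0,0,255),o,s)
    box(a,n,V,np.array([0,.05,.051]),np.array([.025,.007,.025]),(255,0,0),o,s)
    cv2.imwrite(f"pics/ov_{n}.png",a)
a=np.hstack([cv2.imread("pics/ov_scene.png"),cv2.imread("pics/ov_top.png")]);cv2.imwrite("pics/ov.png",cv2.resize(a,(800,400)))
goal([.4583,-.0776,.18],V[2]-np.pi/2); st()
E
```

```text
turn [ 1.1000e-02  1.5023e+01 -5.0000e-03] shift [-19.119   3.22  -18.193]
t 0.1 tcp [0.2113 0.5343 0.2599] F [ 0.5 -0.2 -1.1] Tq [-0.03  0.05 -0.07] gap 0.088 q [ 0.99  0.18  1.61 -0.    1.35 -0.21] jaw 1.194 y [-8.0e-04 -1.3e-03 -1.0e+00]
```

View pics/ov.png

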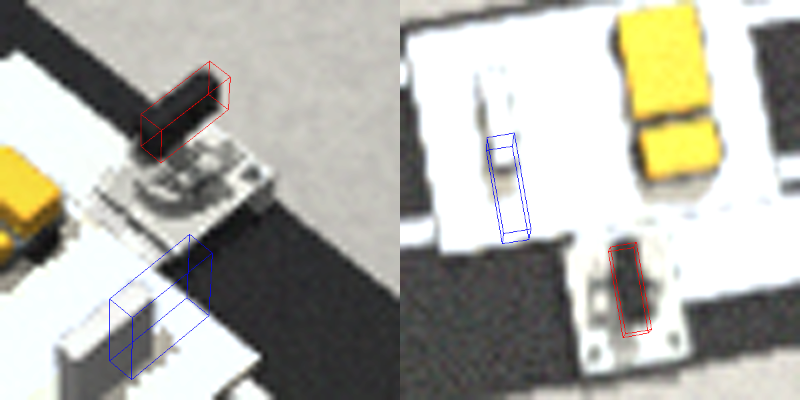

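```bash
cat > fit.py <<'E'
from h import *
def score(n,g,v,c,h,o,s,sign,ex):
    cs=lambda hh:np.array([[a,b,d] for a in(-1,1) for b in(-1,1) for d in(-1,1)])*hh+c
    def mask(hh):
        p=((proj(n,stand(v,cs(hh)))-o+.5)*s);m=np.zeros(g.shape,np.uint8)
        cv2.fillConvexPoly(m,cv2.convexHull(np.round(p).astype(np.int32)),1);return m>0
    i=mask(h)
    r=cv2.dilate(i.astype(np.uint8),np.ones((ex,ex)))>0
    return sign*(g[i].mean()-g[r&~i].mean())
def run(c0,h,sign,base="0"):
    G={}
    for n,o in(("scene",[300,155]),("top",[310,170])):
        a=cv2.cvtColor(cv2.imread(f"pics/{n}{base}.png"),cv2.COLOR_BGR2GRAY)[o[1]:o[1]+60,o[0]:o[0]+60]
        G[n]=(cv2.resize(a,None,fx=10,fy=10,interpolation=cv2.INTER_CUBIC).astype(float),o)
    D=np.arange(-6,6.1,1)*1e-3
    S={n:np.array([[score(n,G[n][0],V,np.array(c0)+[dx,dy,0],np.array(h),G[n][1],10,sign,15) for dy in D] for dx in D]) for n in G}
    S["both"]=S["scene"]+S["top"]
    for n in S:
        i=np.unravel_index(S[n].argmax(),S[n].shape);print(n,"d(mm)",D[i[0]]*1e3,D[i[1]]*1e3,S[n].max().round(1),"at0",S[n][6,6].round(1))
E
python3 - <<'E'
from fit import *
run([-.065,0,.09],[.022,.0065,.012],-1)
E
```

```text
scene d(mm) 5.0 -1.0 58.8 at0 47.5
top d(mm) 4.0 -1.0 52.5 at0 43.1
both d(mm) 4.0 -1.0 111.2 at0 90.6
```

```bash
python3 -m inch '0 1 0 -2 0 -2 40;0 2 0 -4 0 -4 40;0 3 0 -6 0 -6 40;0 4 0 -8 0 -8 40;0 5 0 -10 0 -9.5 40;0 6 0 -12 0 -11.5 40;0 7 0 -14 0 -13.5 40;0 8 0 -15.5 0 -15 40;0 9 0 -17 0.5 -16.5 40;0 10 0 -19.1 1 -18.2 40;0 11 0 -19.1 2 -18.2 40;0 12 0 -19.1 2.5 -18.2 40;0 13 0 -19.1 2.8 -18.2 40;0 14 0 -19.1 3 -18.2 40;0 15 0 -19.1 3.2 -18.2 40;0 15 0 -19.1 3.2 -18.2 40'; python3 -c "
from h import *
st();goal([.4583,-.0776,.18],V[2]-np.pi/2)
for n in('scene','top'):cv2.imwrite(f'pics/{n}1.png',bot.capture(n))
a=cv2.imread('pics/scene1.png')[110:240,220:400];cv2.imwrite('pics/s1.png',np.clip(cv2.resize(a,None,fx=4.4,fy=4.4,interpolation=2)*1.6,0,255))"
```

```text
t: 2.1
tcp_pos: [0.4584, -0.0765, 0.1801]
orientation: [[0.148, -0.001, 0.989], [-0.989, 0.001, 0.148], [-0.001, -1.0, -0.001]]
contact_force: [0.0, -0.4, -0.3]
finger_gap: 0.0351
t 2.1 tcp [ 0.4584 -0.0765  0.1801] F [ 0.  -0.4 -0.3] Tq [-0.04  0.11  0.01] gap 0.0351 q [-0.42  0.03  1.95  0.    1.17  1.  ] jaw -1.4225 y [-1.4e-03  6.0e-04 -1.0e+00]
turn [ 0.007  0.032 -0.005] shift [ 0.042  0.003 -0.012][ WARN:0@20.329] global loadsave.cpp:1063 imwrite_ Unsupported depth image for selected encoder is fallbacked to CV_8U.
```

```bash
python3 - <<'E'
from fit import *
G={}
for n,o in(("scene",[235,135]),("top",[265,145])):
    a=cv2.cvtColor(cv2.imread(f"pics/{n}0.png"),cv2.COLOR_BGR2GRAY)[o[1]:o[1]+140,o[0]:o[0]+160]
    G[n]=(cv2.resize(a,None,fx=6,fy=6,interpolation=cv2.INTER_CUBIC).astype(float),o)
from scipy.optimize import minimize
def edge(n,v):
    g,o=G[n]; 
    cs=np.array([[a*.1025,b*.195,d] for a in(-1,1) for b in(-1,1) for d in(0,.012)])
    p=((proj(n,stand(v,cs))-o+.5)*6).astype(np.float32);H=cv2.convexHull(p)
    i=np.zeros(g.shape,np.uint8);cv2.fillConvexPoly(i,np.round(H*16).astype(np.int32),1,shift=4)
    r=cv2.dilate(i,np.ones((13,13)))>0;e=cv2.erode(i,np.ones((13,13)))>0;i=i>0
    # clip: light outside, dark inside
    q=np.clip(g,0,90)
    return q[i&~e].mean()-q[r&~i].mean()
for use in(("scene",),("top",),("scene","top")):
    r=minimize(lambda v:sum(edge(n,v) for n in use),V,method="Nelder-Mead",options=dict(initial_simplex=[V,V+[.006,0,0],V+[0,.006,0],V+[0,0,.02]],xatol=1e-4))
    print(use,r.x.round(4),r.fun.round(1),stand(r.x,[-.065,0,.09]).round(4))
E
```

```text
('scene',) [ 0.5212 -0.0696  0.1438] -41.9 [[ 0.4569 -0.0789  0.09  ]]
('top',) [ 0.5218 -0.069   0.1449] -30.6 [[ 0.4575 -0.0783  0.09  ]]
('scene', 'top') [ 0.5216 -0.0695  0.1448] -71.1 [[ 0.4573 -0.0789  0.09  ]]
```

View pics/s1.png

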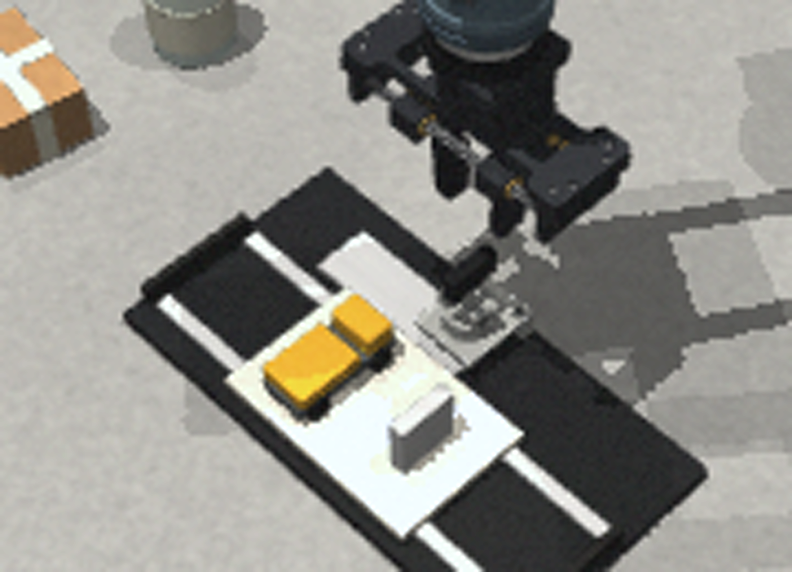

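```bash
sed -i 's/^V=.*/V=np.array([.5216,-.0694,.1447])/' h.py; python3 - <<'E'
from fit import *
run([-.065,0,.09],[.022,.0065,.012],-1)
out=[]
for n,o in(("scene",[312,157]),("top",[330,190])):
    w=(28,40) if n=="top" else (40,40)
    a=cv2.imread(f"pics/{n}0.png")[o[1]:o[1]+40,o[0]:o[0]+28];s=14
    a=np.clip(cv2.resize(a,None,fx=s,fy=s,interpolation=cv2.INTER_NEAREST)*2.,0,255).astype(np.uint8)
    box(a,n,V,np.array([-.065,0,.09]),np.array([.022,.0065,.012]),(0,0,255),o,s)
    for z,r,col in((.0625,.019,(0,255,0)),(.05,.019,(255,0,0))):
        t=np.linspace(0,2*np.pi,50);p=((proj(n,stand(V,np.c_[-.065+r*np.cos(t),r*np.sin(t),0*t+z]))-o+.5)*s).astype(np.int32);cv2.polylines(a,[p],True,col)
    out.append(a)
cv2.imwrite("pics/ov2.png",np.hstack(out))
E
```

```text
scene d(mm) 6.0 0.0 59.4 at0 49.3
top d(mm) 5.0 0.0 53.1 at0 40.2
both d(mm) 5.0 0.0 111.5 at0 89.5
```

View pics/ov2.png

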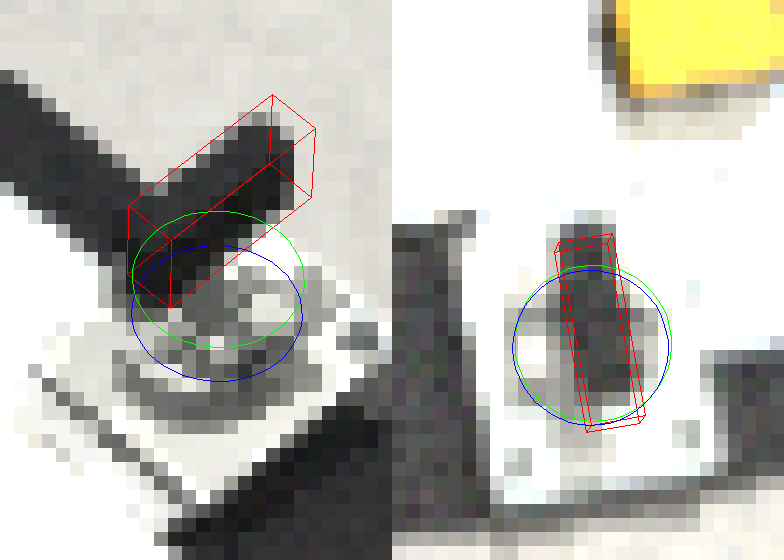

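```bash
python3 - <<'E'
from fit import *
out=[]
for n,o,w in(("scene",[245,142],(140,120)),("top",[275,150],(130,90))):
    a=cv2.imread(f"pics/{n}0.png")[o[1]:o[1]+w[1],o[0]:o[0]+w[0]];s=6
    a=np.clip(cv2.resize(a,None,fx=s,fy=s,interpolation=cv2.INTER_NEAREST)*2.,0,255).astype(np.uint8)
    box(a,n,V,np.array([0,0,.006]),np.array([.1025,.195,.006]),(0,0,255),o,s)
    cv2.imwrite(f"pics/ov3{n}.png",a[:600,:800])
E
```

```text
(no output)
```

View pics/ov3scene.png

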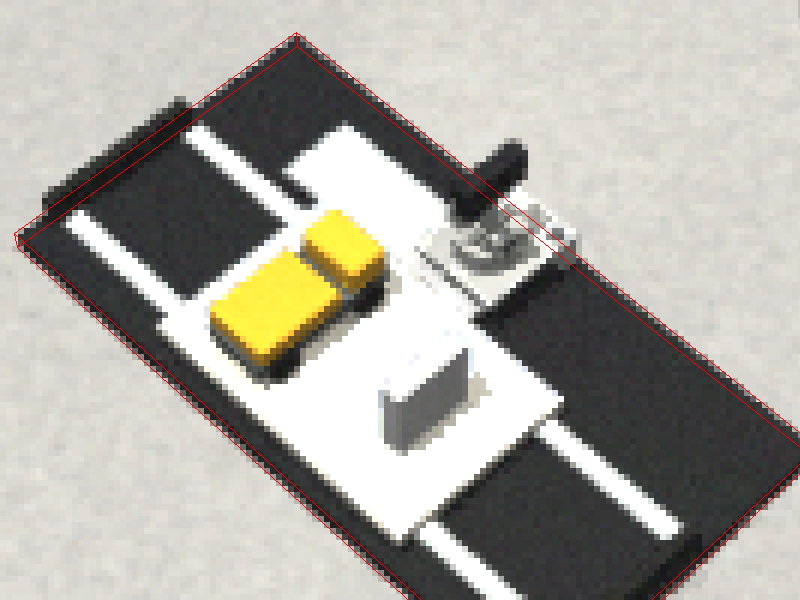

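View pics/ov3top.png

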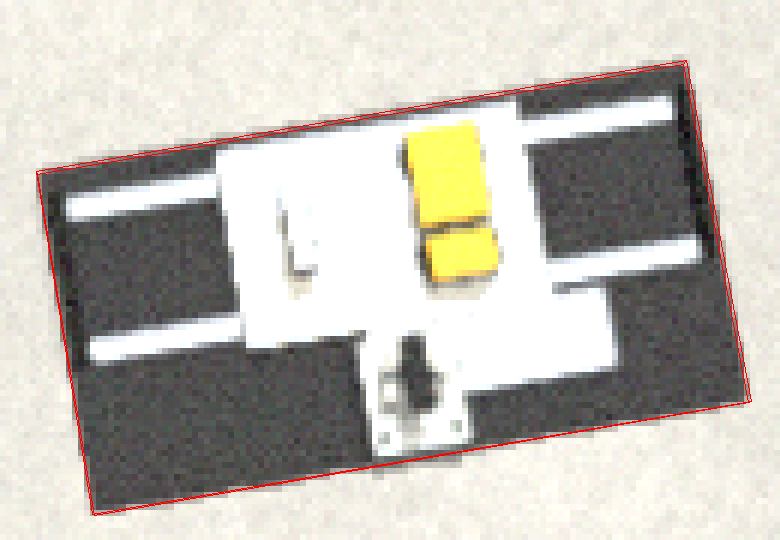

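```bash
python3 - <<'E'
from h import *
goal([.4593,-.0785,.096],V[2]-np.pi/2);st()
E
```

```text
turn [ 0.002  0.033 -0.001] shift [0.076 3.387 0.008]
t 2.2 tcp [ 0.4588 -0.0767  0.1807] F [ 0.  -0.3  1.4] Tq [-0.02  0.17  0.02] gap 0.0354 q [-0.42  0.03  1.95 -0.    1.17  1.  ] jaw -1.4203 y [-3.e-04  1.e-04 -1.e+00]
```

```bash
python3 -m inch '0 0 0 0.07 0.7 0 40;0 0 0 0.07 1.6 0 40;0 0 0 0.07 2.5 0 40;0 0 0 0.07 3.1 0 40;0 0 0 0.07 3.38 0 40;0 0 0 0.07 3.38 0 40;0 0 0 0.07 3.38 0 10;0 0 0 0.07 3.38 0 10;0 0 0 0.07 3.38 0 10;0 0 0 0.07 3.38 0 10;0 0 0 0.07 3.38 0 10' 3; python3 -c "
from h import *
st();import time
cv2.imwrite('pics/scene2.png',bot.capture('scene'));st()
a=cv2.imread('pics/scene2.png')[110:240,220:400];cv2.imwrite('pics/s2.png',np.clip(cv2.resize(a,None,fx=4.4,fy=4.4,interpolation=2)*1.6,0,255))"
```

```text
t: 3.58
tcp_pos: [0.4597, -0.0787, 0.0967]
orientation: [[0.146, 0.001, 0.989], [-0.989, -0.001, 0.146], [0.001, -1.0, 0.001]]
contact_force: [0.5, 0.8, 4.0]
finger_gap: 0.0129
t 3.58 tcp [ 0.4597 -0.0787  0.0967] F [0.5 0.8 4. ] Tq [-0.1   0.17 -0.04] gap 0.0129 q [-0.42  0.17  2.   -0.    0.97  1.  ] jaw -1.424 y [ 1.e-03 -6.e-04 -1.e+00]
t 3.62 tcp [ 0.4596 -0.0787  0.0967] F [-1.2 -0.4  3.5] Tq [-0.12  0.18 -0.04] gap 0.013 q [-0.42  0.17  2.   -0.    0.97  1.  ] jaw -1.424 y [ 1.e-03 -5.e-04 -1.e+00][ WARN:0@2.862] global loadsave.cpp:1063 imwrite_ Unsupported depth image for selected encoder is fallbacked to CV_8U.
```

View pics/s2.png

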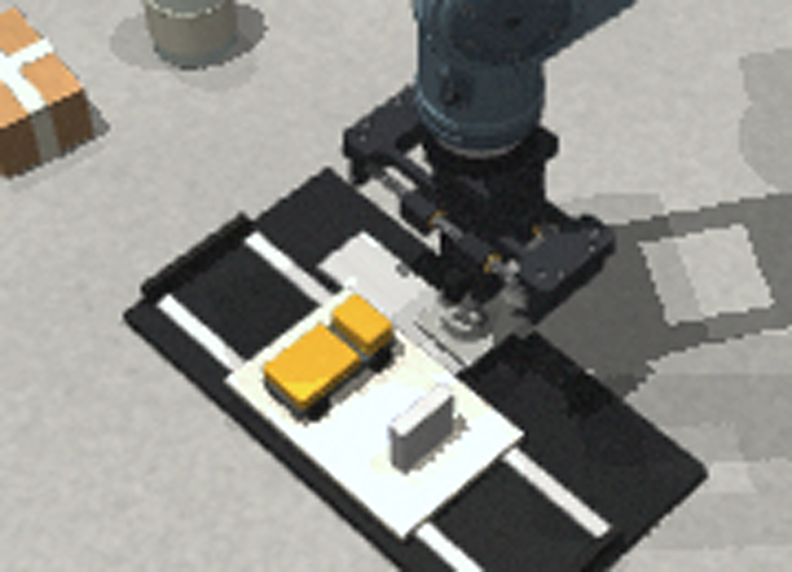

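```bash
python3 -m inch '0 0 0 0 0 0 35;0 0 0 0 -0.4 0 70;0 0 0 0 -1.1 0 70;0 -1 0 0 -1.6 0 70;0 -2 0 0 -1.6 0 70;0 -3 0 0 -1.6 0 70;0 -4 0 0 -1.6 0 70;0 -5 0 0 -1.6 0 70;0 -6 0 0 -1.6 0 70;0 -7 0 0 -1.6 0 70;0 -8 0 0 -1.6 0 70;0 -9 0 0 -1.6 0 70;0 -9 0 0 -1.0 0 70;0 -9 0 0 -0.4 0 70;0 -9 0 0 -0.0 0 70;0 -9 0 0 0 0 70;0 -9 0 0 0 0 45;0 -9 0 0 0 0 45;0 -9 0 0 0 0 45' 3; python3 -c "
from h import *
st();cv2.imwrite('pics/scene3.png',bot.capture('scene'))
a=cv2.imread('pics/scene3.png')[110:240,220:400];cv2.imwrite('pics/s3.png',np.clip(cv2.resize(a,None,fx=4.4,fy=4.4,interpolation=2)*1.6,0,255))"
```

```text
t: 6.0
tcp_pos: [0.4607, -0.0786, 0.0969]
orientation: [[0.989, 0.004, -0.146], [0.146, -0.001, 0.989], [0.004, -1.0, -0.001]]
contact_force: [5.4, 1.5, -3.3]
finger_gap: 0.0449
t 6.0 tcp [ 0.4607 -0.0786  0.0969] F [ 5.4  1.5 -3.3] Tq [ 0.12 -0.79 -0.03] gap 0.0449 q [-0.42  0.17  2.    0.    0.97 -0.57] jaw 0.1463 y [ 3.9e-03 -5.0e-04 -1.0e+00][ WARN:0@2.697] global loadsave.cpp:1063 imwrite_ Unsupported depth image for selected encoder is fallbacked to CV_8U.
```

View pics/s3.png

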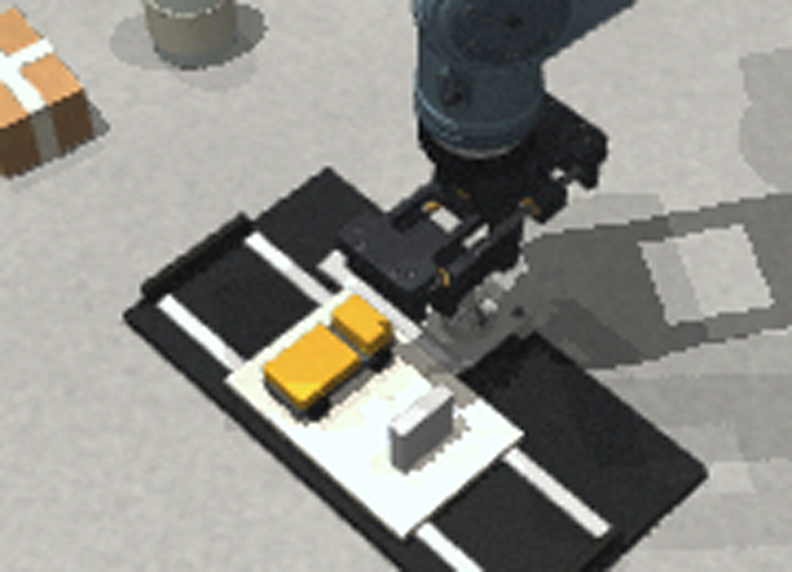

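```bash
python3 -m inch '0 0 0 0.04 0 0 45;0 0 0 0.06 0 0 45;0 0 0 0.06 0 0 45;0 0 0 0.06 0 0 45' 3; python3 -c "
from h import *
st()"
```

```text
t: 6.55
tcp_pos: [0.4616, -0.0785, 0.0968]
orientation: [[0.989, 0.002, -0.146], [0.146, -0.001, 0.989], [0.002, -1.0, -0.001]]
contact_force: [4.5, 0.1, -1.2]
finger_gap: 0.0443
t 6.55 tcp [ 0.4616 -0.0785  0.0968] F [ 4.5  0.1 -1.2] Tq [ 0.13 -0.75  0.01] gap 0.0443 q [-0.42  0.17  2.    0.    0.97 -0.57] jaw 0.1466 y [ 2.3e-03 -5.0e-04 -1.0e+00]
```

```bash
python3 -m inch '0 0 0 0.04 0 0 45;0 0 0 0.04 0 0 45;0 0 0 0.04 0 0 45' 3; python3 -m inch '0 0 0 0.02 0 0 45;0 0 0 0.04 0 0 45;0 0 0 0.04 0 0 45'; python3 -c "
from h import *
st()"
```

```text
t: 6.92
tcp_pos: [0.4622, -0.0783, 0.0967]
orientation: [[0.989, 0.001, -0.146], [0.146, -0.0, 0.989], [0.001, -1.0, -0.001]]
contact_force: [4.7, 0.2, 2.8]
finger_gap: 0.0441
t: 7.3
tcp_pos: [0.4627, -0.0781, 0.0963]
orientation: [[0.989, -0.0, -0.146], [0.146, -0.0, 0.989], [-0.0, -1.0, -0.0]]
contact_force: [2.4, 0.3, 5.0]
finger_gap: 0.0442
t 7.3 tcp [ 0.4627 -0.0781  0.0963] F [2.4 0.3 5. ] Tq [-0.05 -0.38  0.02] gap 0.0442 q [-0.42  0.17  1.99 -0.    0.98 -0.57] jaw 0.1469 y [-1.e-04 -2.e-04 -1.e+00]
```

```bash
python3 -m inch '0 0 0 0.03 0 0 60;0 0 0 0.03 0 0 60;0 0 0 0.03 0 0 45;0 0 0 0.03 0 0 40;0 0 0 0.03 0 0 40;0 0 0 0.03 0 0 40' 4; python3 -c "
from h import *
st()"
```

```text
t: 8.05
tcp_pos: [0.463, -0.0776, 0.0958]
orientation: [[0.989, -0.001, -0.146], [0.146, 0.0, 0.989], [-0.001, -1.0, 0.001]]
contact_force: [1.3, 0.2, -4.5]
finger_gap: 0.0438
t 8.05 tcp [ 0.463  -0.0776  0.0958] F [ 1.3  0.2 -4.5] Tq [-0.01  0.02  0.04] gap 0.0438 q [-0.42  0.18  1.99  0.    0.98 -0.57] jaw 0.1468 y [-9.e-04  5.e-04 -1.e+00]
```

```bash
python3 -m inch '0 0 0 0 0 0 40;0 0 0 0 0 0 40;0 0 0 0 -0.1 0 40;0 0 0 0 -0.2 0 40;0 0 0 0 -0.3 0 40;0 0 0 0 -0.4 0 40;0 0 0 0 -0.5 0 40;0 0 0 0 -0.58 0 40;0 0 0 0 -0.58 0 40;0 0 0 0 -0.58 0 40' 40; python3 -c "
from h import *
st()"
```

```text
t: 9.3
tcp_pos: [0.4631, -0.0778, 0.1106]
orientation: [[0.989, -0.001, -0.146], [0.146, 0.0, 0.989], [-0.001, -1.0, 0.0]]
contact_force: [-1.0, 0.1, -10.2]
finger_gap: 0.0434
t 9.3 tcp [ 0.4631 -0.0778  0.1106] F [ -1.    0.1 -10.2] Tq [0.07 0.41 0.  ] gap 0.0434 q [-0.42  0.15  1.98 -0.    1.01 -0.57] jaw 0.1469 y [-7.e-04  2.e-04 -1.e+00]
```

```bash
python3 -m inch '0 -0.4 0 0 0 0 40;0 -0.8 0 0 0 0 40;0 -1.2 0 0 0 0 40;0 -1.6 0 0 0 0 40;0 -2 0 0 0 0 40;0 -2 0 0 0 0 40' 40; python3 -c "
from h import *
st()"
```

```text
t: 10.05
tcp_pos: [0.463, -0.0778, 0.1105]
orientation: [[0.88, -0.001, -0.475], [0.475, 0.0, 0.88], [-0.001, -1.0, 0.001]]
contact_force: [-2.4, 0.3, -12.5]
finger_gap: 0.0437
t 10.05 tcp [ 0.463  -0.0778  0.1105] F [ -2.4   0.3 -12.5] Tq [-0.12  0.54 -0.03] gap 0.0437 q [-0.42  0.15  1.98 -0.    1.01 -0.92] jaw 0.4954 y [-1.1e-03  1.0e-04 -1.0e+00]
```

Low side force; continue to about 1.15 rad.

```bash
python3 -m inch '0 -0.6 0 0 0 0 40;0 -1.2 0 0 0 0 40;0 -1.8 0 0 0 0 40;0 -2.4 0 0 0 0 40;0 -3 0 0 0 0 40;0 -3.6 0 0 0 0 40;0 -4.2 0 0 0 0 40;0 -4.6 0 0 0 0 40;0 -4.6 0 0 0 0 40' 40; python3 -c "
from h import *
st()
for n in('scene','top'):cv2.imwrite(f'pics/{n}4.png',bot.capture(n))
a=cv2.imread('pics/scene4.png')[110:240,220:400];cv2.imwrite('pics/s4.png',np.clip(cv2.resize(a,None,fx=4.4,fy=4.4,interpolation=2)*1.6,0,255))"
```

```text
t: 11.18
tcp_pos: [0.463, -0.0782, 0.1105]
orientation: [[0.27, -0.001, -0.963], [0.963, -0.001, 0.27], [-0.001, -1.0, 0.001]]
contact_force: [-4.4, -1.9, -11.9]
finger_gap: 0.0435
t 11.18 tcp [ 0.463  -0.0782  0.1105] F [ -4.4  -1.9 -11.9] Tq [-0.66  0.67  0.03] gap 0.0435 q [-0.42  0.15  1.98 -0.    1.01 -1.72] jaw 1.297 y [-1.e-03 -7.e-04 -1.e+00][ WARN:0@11.910] global loadsave.cpp:1063 imwrite_ Unsupported depth image for selected encoder is fallbacked to CV_8U.
```

View pics/s4.png

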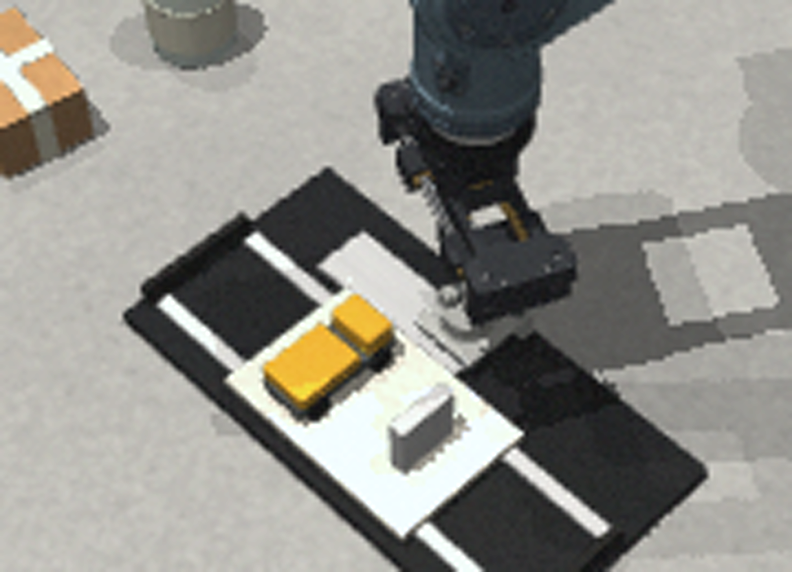

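```bash
python3 -m inch '0 0 0 0 0.05 0 40;0 0 0 0 0.09 0 40;0 0 0 0 0.09 0 40' 40|sed -n '1,2p;4p'; python3 -m inch '0 0 0 0 0.03 0 40;0 0 0 0 0.03 0 40'|sed -n '1,2p;4p'; python3 -m inch '0 0 0 0 0.02 0 40;0 0 0 0 0.02 0 40'|sed -n '1,2p;4p'
```

```text
t: 11.65
tcp_pos: [0.4631, -0.0782, 0.1084]
contact_force: [-3.4, -4.4, -10.2]
t: 11.9
tcp_pos: [0.4631, -0.0782, 0.1077]
contact_force: [-4.0, -3.7, -10.6]
t: 12.15
tcp_pos: [0.4632, -0.0782, 0.1073]
contact_force: [-3.5, -3.8, -8.9]
```

```bash
python3 -m inch '0 0 0 0 0.03 0 40;0 0 0 0 0.03 0 40'|sed -n '1,2p;4p';python3 -m inch '0 0 0 0 0.03 0 40;0 0 0 0 0.03 0 40'|sed -n '1,2p;4p'
```

```text
t: 12.4
tcp_pos: [0.4633, -0.0783, 0.1069]
contact_force: [-4.9, -3.2, -5.8]
t: 12.65
tcp_pos: [0.4634, -0.0783, 0.1065]
contact_force: [-7.9, -2.4, -1.7]
```

```bash
for i in 1; do python3 -m inch '0 -0.15 0 0 -0.02 0 40;0 -0.3 0 0 -0.02 0 40;0 -0.3 0 0 -0.02 0 40'|sed -n '1,2p;4p'; python3 -c "
from h import *
st()";done; python3 -m inch '0 -0.15 0 0 0 0 40;0 -0.3 0 0 0 0 40;0 -0.3 0 0 0 0 40'|sed -n '1,2p;4p'; python3 -c "
from h import *
st()"
```

```text
t: 13.02
tcp_pos: [0.4633, -0.0783, 0.1065]
contact_force: [-5.8, -3.7, -7.7]
t 13.03 tcp [ 0.4633 -0.0783  0.1065] F [-5.8 -3.7 -7.7] Tq [-0.8   0.99 -0.03] gap 0.0436 q [-0.42  0.16  1.99 -0.    1.   -1.77] jaw 1.3502 y [-5.e-04 -8.e-04 -1.e+00]
t: 13.4
tcp_pos: [0.4633, -0.0783, 0.1064]
contact_force: [-4.9, -3.7, -9.6]
t 13.4 tcp [ 0.4633 -0.0783  0.1064] F [-4.9 -3.7 -9.6] Tq [-0.88  0.84  0.03] gap 0.0436 q [-0.42  0.16  1.99 -0.    1.   -1.82] jaw 1.4025 y [-3.e-04 -9.e-04 -1.e+00]
```

```bash
python3 -m inch '0 0 0 0 0.02 0 40;0 0 0 0 0.04 0 40;0 0 0 0 0.04 0 40' 40|sed -n '1,2p;4p'; python3 -m inch '0 0 0 0 0.04 0 40;0 0 0 0 0.04 0 40'|sed -n '1,2p;4p'
```

```text
t: 13.78
tcp_pos: [0.4632, -0.0783, 0.1055]
contact_force: [-5.5, -3.2, -7.9]
t: 14.02
tcp_pos: [0.463, -0.0782, 0.1044]
contact_force: [-6.7, -3.7, -8.6]
```

```bash
python3 -m inch '0 0 0 0 0.03 0 40;0 0 0 0 0.03 0 40'|sed -n '1,2p;4p';python3 -m inch '0 0 0 0 0.03 0 40;0 0 0 0 0.03 0 40'|sed -n '1,2p;4p';  python3 -c "
from h import *
st()"
```

```text
t: 14.28
tcp_pos: [0.463, -0.0782, 0.1037]
contact_force: [-6.3, -3.7, -7.7]
t: 14.52
tcp_pos: [0.4631, -0.0783, 0.1035]
contact_force: [-8.4, -2.3, -0.9]
t 14.53 tcp [ 0.4631 -0.0783  0.1035] F [-8.4 -2.3 -0.9] Tq [-0.68  1.54  0.12] gap 0.0434 q [-0.42  0.16  1.99 -0.    0.99 -1.82] jaw 1.4026 y [-1.1e-03 -9.0e-04 -1.0e+00]
```

```bash
python3 -m inch '0 0 0 0 0 0 52;0 0 0 0 0 0 60;0 0 0 0 0 0 65;0 0 0 0 -0.3 0 65;0 0 0 0 -1 0 65;0 0 0 0 -2.5 0 65;0 0 0 0 -5 0 65;0 0 0 0 -5 6 65;0 0 0 0 -5 8 65; 0 0 0 0 -5 8 65' 40; python3 -c "
from h import *
st()
for n in('scene','top'):cv2.imwrite(f'pics/{n}5.png',bot.capture(n))
a=cv2.imread('pics/scene5.png')[130:230,240:390];cv2.imwrite('pics/s5.png',np.clip(cv2.resize(a,None,fx=5,fy=5,interpolation=2)*1.6,0,255))
a=cv2.imread('pics/top5.png')[150:245,270:410];cv2.imwrite('pics/t5.png',np.clip(cv2.resize(a,None,fx=5,fy=5,interpolation=2)*1.6,0,255))
"
```

```text
t: 15.78
tcp_pos: [0.2772, -0.0461, 0.2281]
orientation: [[0.165, 0.001, -0.986], [0.986, -0.001, 0.165], [-0.001, -1.0, -0.001]]
contact_force: [-0.2, -0.5, 0.9]
finger_gap: 0.0572
t 15.78 tcp [ 0.2772 -0.0461  0.2281] F [-0.2 -0.5  0.9] Tq [ 0.01  0.02 -0.03] gap 0.0572 q [-0.6  -0.58  2.3  -0.    1.42 -2.  ] jaw 1.4046 y [ 6.e-04 -6.e-04 -1.e+00][ WARN:0@17.014] global loadsave.cpp:1063 imwrite_ Unsupported depth image for selected encoder is fallbacked to CV_8U.
```

View pics/s5.png

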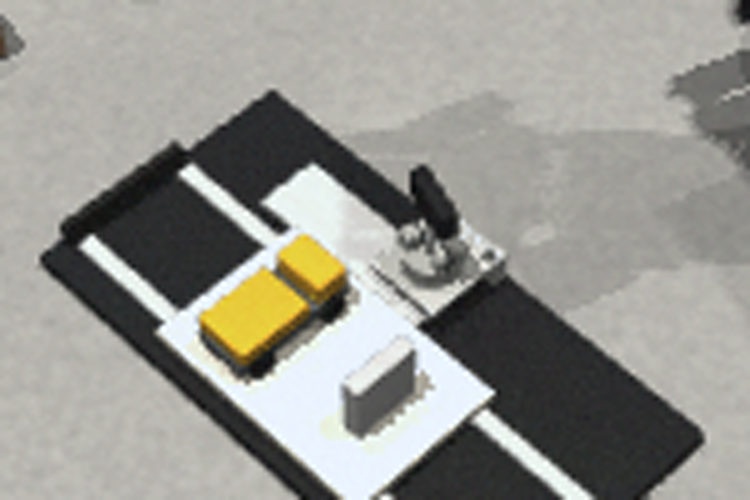

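View pics/t5.png

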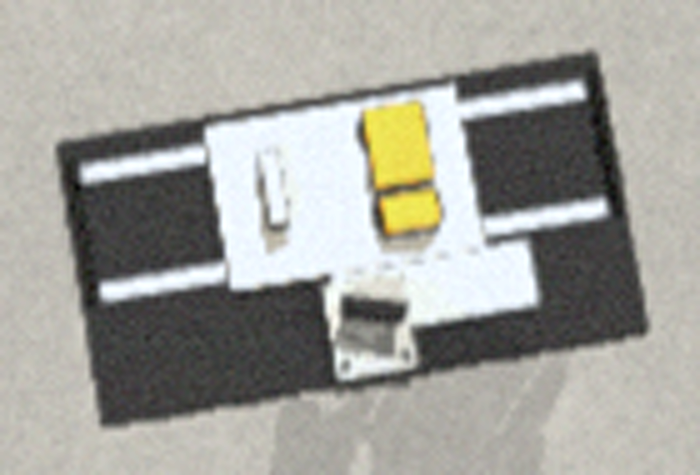

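```bash
python3 - <<'E'
from h import *
def back(n,uv,z):
    m=M[n];P=np.array(m["pose"]);d=P[:3,:3]@np.array([(uv[0]-m["cx"])/m["fx"],-(uv[1]-m["cy"])/m["fy"],-1]);return P[:3,3]+d*(z-P[2,3])/d[2]
for n,k,o,f in(("top",(374,308),(270,150),(272,190)),("scene",(434,195),(240,130),(380,371))):
    uv=lambda p:((np.array(p)+.5)/5-.5+o)
    K=back(n,uv(k),.110 if n=="top" else .099);F=back(n,uv(f),.076)
    print(n,"knob",K.round(4),"fin",F.round(4))
    # stand coords
    c,s=np.cos(V[2]),np.sin(V[2]);d=F[:2]-K[:2];print("fin-knob stand",(np.array([[c,s],[-s,c]])@d).round(4))
out=[]
for n,o in(("scene",[295,155]),("top",[310,170])):
    a=cv2.imread(f"pics/{n}5.png")[o[1]:o[1]+60,o[0]:o[0]+40];s=9
    a=np.clip(cv2.resize(a,None,fx=s,fy=s,interpolation=cv2.INTER_NEAREST)*1.6,0,255).astype(np.uint8)
    Kv=np.array([.4631,-.0783,V[2]+1.256]);box(a,n,Kv,np.array([0,0,.098]),np.array([.022,.0065,.012]),(0,0,255),o,s)
    Kf=np.array([.4631,-.0783,V[2]]);box(a,n,Kf,np.array([.07,.046,.051]),np.array([.025,.007,.025]),(255,0,0),o,s)
    out.append(a)
cv2.imwrite("pics/ov5.png",np.hstack(out))
E
```

```text
top knob [ 0.4626 -0.0781  0.11  ] fin [ 0.5477 -0.0135  0.076 ]
fin-knob stand [0.0936 0.0517]
scene knob [ 0.4587 -0.0819  0.099 ] fin [ 0.5515 -0.0101  0.076 ]
fin-knob stand [0.1022 0.0576]
```

View pics/ov5.png

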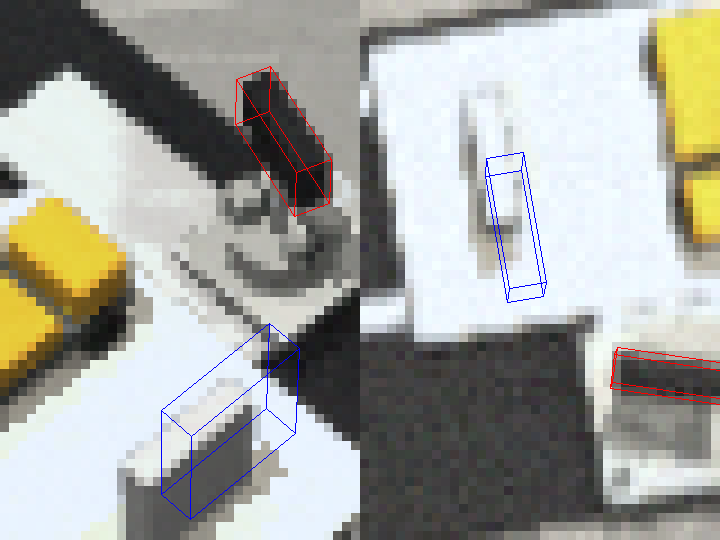

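```bash
python3 - <<'E'
from h import *
goal([.5495,-.012,.130],.1465+np.pi/2);st()
E
```

```text
turn [ 0.029 -1.802 -0.022] shift [  3.153   3.97  -10.581]
t 15.88 tcp [ 0.275  -0.0451  0.228 ] F [0.1 0.3 0.2] Tq [-0.02 -0.01  0.04] gap 0.0575 q [-0.6  -0.6   2.31 -0.    1.42 -2.  ] jaw 1.4027 y [ 0.0049 -0.0038 -1.    ]
```

```bash
python3 -m inch '0 -0.5 0 0.8 0 -2.5 45;0 -1 0 1.6 0 -5 45;0 -1.5 0 2.4 0 -7.5 45;0 -1.8 0 3 1 -9.5 45;0 -1.8 0 3.15 2.5 -10.6 45;0 -1.8 0 3.15 3.5 -10.6 45;0 -1.8 0 3.15 3.5 -10.6 45;0 -1.8 0 3.15 3.5 -10.6 45'; python3 -c "
from h import *
st();goal([.5495,-.012,.130],.1465+np.pi/2)"
```

```text
t: 16.88
tcp_pos: [0.5537, -0.0132, 0.1412]
orientation: [[-0.146, 0.001, -0.989], [0.989, -0.0, -0.146], [-0.0, -1.0, -0.001]]
contact_force: [0.3, -0.6, 0.4]
finger_gap: 0.0395
t 16.88 tcp [ 0.5537 -0.0132  0.1412] F [ 0.3 -0.6  0.4] Tq [0.06 0.   0.01] gap 0.0395 q [-0.24  0.27  1.76  0.    1.11 -1.96] jaw 1.7175 y [ 1.3e-03 -2.0e-04 -1.0e+00]
turn [ 0.007  0.001 -0.002] shift [0.073 0.447 0.159]
```

```bash
python3 -m inch '0 0 0 0.07 0.8 0.16 45;0 0 0 0.07 1.6 0.16 45;0 0 0 0.07 2.2 0.16 45;0 0 0 0.07 2.7 0.16 45;0 0 0 0.07 2.88 0.16 45;0 0 0 0.07 2.88 0.16 45'; python3 -c "
from h import *
st()
cv2.imwrite('pics/scene6.png',bot.capture('scene'))
a=cv2.imread('pics/scene6.png')[110:240,220:400];cv2.imwrite('pics/s6.png',np.clip(cv2.resize(a,None,fx=4.4,fy=4.4,interpolation=2)*1.6,0,255))"
```

```text
t: 17.62
tcp_pos: [0.5488, -0.012, 0.0683]
orientation: [[-0.146, 0.0, -0.989], [0.989, 0.0, -0.146], [0.0, -1.0, -0.0]]
contact_force: [0.1, -0.8, 0.2]
finger_gap: 0.0398
t 17.62 tcp [ 0.5488 -0.012   0.0683] F [ 0.1 -0.8  0.2] Tq [ 0.02 -0.07  0.04] gap 0.0398 q [-0.24  0.38  1.8   0.    0.97 -1.96] jaw 1.7175 y [ 0.  0. -1.][ WARN:0@2.678] global loadsave.cpp:1063 imwrite_ Unsupported depth image for selected encoder is fallbacked to CV_8U.
```

View pics/s6.png

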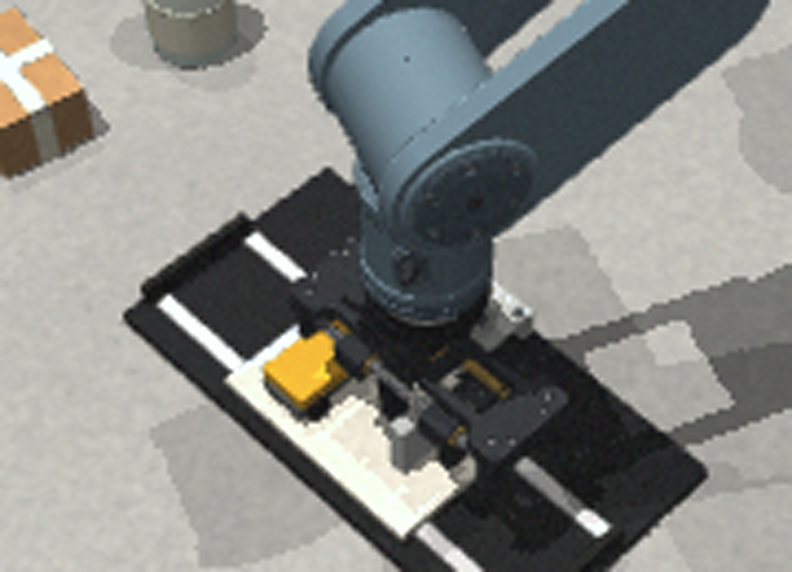

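```bash
python3 -m inch '0 0 0 0 0 0 25;0 0 0 0 0 0 12;0 0 0 0 0 0 12;0 0 0 0 0 0 12;0 0 0 0 0 0 12' 3; python3 -c "
from h import *
st()"
```

```text
t: 18.3
tcp_pos: [0.5491, -0.0123, 0.0686]
orientation: [[-0.146, 0.001, -0.989], [0.989, -0.0, -0.146], [-0.001, -1.0, -0.001]]
contact_force: [-1.1, -1.2, 3.3]
finger_gap: 0.0141
t 18.3 tcp [ 0.5491 -0.0123  0.0686] F [-1.1 -1.2  3.3] Tq [-0.39  0.04 -0.06] gap 0.0141 q [-0.24  0.38  1.8  -0.    0.97 -1.96] jaw 1.7175 y [ 8.e-04 -5.e-04 -1.e+00]
```

```bash
python3 -m inch '0 0 0 0 0 0 12;0 0 0 0.05 0 0 12;0 0 0 0.12 0 0 12;0 0 0 0.2 0 0 12' 15; python3 -c "
from h import *
st()"
```

```text
t: 18.8
tcp_pos: [0.5483, -0.007, 0.0686]
orientation: [[-0.146, 0.001, -0.989], [0.989, -0.0, -0.146], [-0.0, -1.0, -0.001]]
contact_force: [-0.3, -2.3, 5.2]
finger_gap: 0.0137
t 18.8 tcp [ 0.5483 -0.007   0.0686] F [-0.3 -2.3  5.2] Tq [-0.38  0.06 -0.08] gap 0.0137 q [-0.23  0.38  1.8  -0.    0.96 -1.95] jaw 1.7176 y [ 7.e-04 -2.e-04 -1.e+00]
```

Moved 5 mm at about 3 N, so the tray is free. Continue.

```bash
python3 -m inch '0 0 0 0.15 0 0 12;0 0 0 0.4 0 0 12;0 0 0 0.7 0 0 12;0 0 0 1.0 0 0 12;0 0 0 1.3 0 0 12;0 0 0 1.6 0 0 12;0 0 0 1.9 0 0 12;0 0 0 2.2 0 0 12;0 0 0 2.5 0 0 12;0 0 0 2.7 0 0 12;0 0 0 2.85 0 0 12;0 0 0 2.95 0 0 12;0 0 0 3 0 0 12;0 0 0 3 0 0 12' 15; python3 -c "
from h import *
st()
s=bot.get_state();d=s['tcp_pos'][:2]-[.5491,-.0123];print(d@[-.146,.989])"
```

```text
t: 20.55
tcp_pos: [0.5375, 0.0676, 0.0686]
orientation: [[-0.146, 0.001, -0.989], [0.989, 0.0, -0.146], [0.0, -1.0, -0.001]]
contact_force: [1.2, -1.7, 4.8]
finger_gap: 0.0144
t 20.55 tcp [0.5375 0.0676 0.0686] F [ 1.2 -1.7  4.8] Tq [-0.17 -0.13 -0.07] gap 0.0144 q [-0.09  0.36  1.82  0.    0.96 -1.81] jaw 1.7177 y [ 1.1e-03  3.0e-04 -1.0e+00]
0.08075951918673706
```

```bash
python3 -m inch '0 0 0 0.06 0 0 12;0 0 0 0.14 0 0 12;0 0 0 0.21 0 0 12;0 0 0 0.27 0 0 12;0 0 0 0.31 0 0 12;0 0 0 0.33 0 0 12;0 0 0 0.33 0 0 12'|sed -n '1,2p;4p'; for i in 1; do python3 -m inch '0 0 0 0.02 0 0 12;0 0 0 0.04 0 0 12;0 0 0 0.04 0 0 12'|sed -n '1,2p;4p';done;python3 -c "
from h import *
s=bot.get_state();d=s['tcp_pos'][:2]-[.5491,-.0123];print(d@[-.146,.989])"
```

```text
t: 21.42
tcp_pos: [0.5366, 0.0739, 0.0686]
contact_force: [1.6, -10.5, 4.1]
t: 21.8
tcp_pos: [0.5366, 0.0739, 0.0686]
contact_force: [1.3, -14.7, 2.9]
0.08712510719367494
```

```bash
python3 -c "
from h import *
for n in('scene','top'):cv2.imwrite(f'pics/{n}7.png',bot.capture(n))
st()
a=cv2.imread('pics/scene7.png')[130:270,240:400];b=cv2.imread('pics/top7.png')[140:245,270:410];cv2.imwrite('pics/s7.png',np.clip(cv2.resize(a,None,fx=4.2,fy=4.2,interpolation=2)*1.6,0,255))
cv2.imwrite('pics/t7.png',np.clip(cv2.resize(b,None,fx=5,fy=5,interpolation=2)*1.6,0,255))"
```

```text
t 21.9 tcp [0.5366 0.074  0.0685] F [  1.4 -15.    4.6] Tq [-2.17 -0.19 -0.05] gap 0.0142 q [-0.08  0.36  1.82 -0.    0.96 -1.8 ] jaw 1.7177 y [ 0.0015 -0.0039 -1.    ][ WARN:0@5.105] global loadsave.cpp:1063 imwrite_ Unsupported depth image for selected encoder is fallbacked to CV_8U.
```

View pics/s7.png

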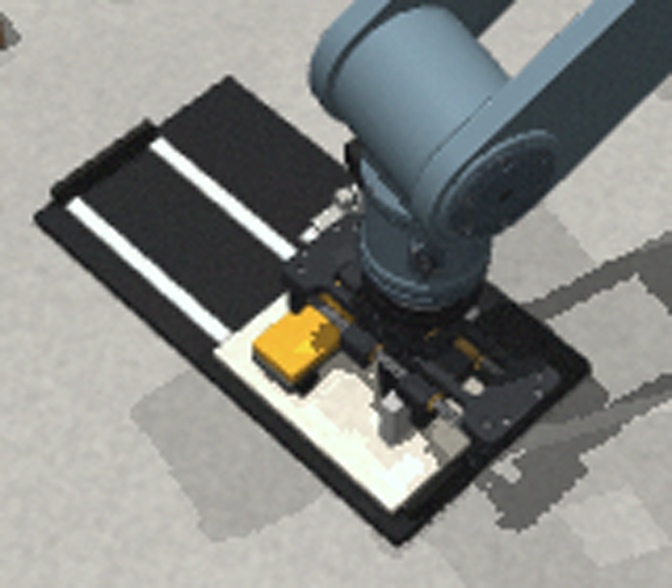

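View pics/t7.png

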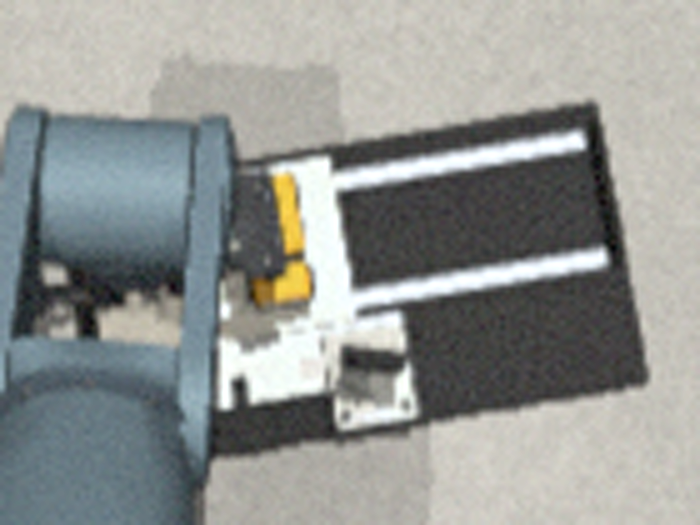

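```bash
python3 -m inch '0 0 0 -0.03 0 0 12;0 0 0 -0.05 0 0 12;0 0 0 -0.05 0 0 25;0 0 0 -0.05 0 0 40;0 0 0 -0.05 0 0 45;0 0 0 -0.05 -0.5 0 45;0 0 0 -0.05 -1.5 0 45;0 0 0 -0.05 -3 0 45;0 0 0 -0.05 -5 0 45;0 0 0 3 -6 1 45;0 0 0 5 -6 3 45;0 0 0 7 -6 5 45;0 0 0 9 -6 7 45;0 0 0 11 -6 8 45;0 0 0 11 -6 8 45;0 0 0 11 -6 8 45' 15; python3 -c "
from h import *
st()
for n in('scene','top'):cv2.imwrite(f'pics/{n}8.png',bot.capture(n))
a=cv2.imread('pics/scene8.png')[130:270,240:400];b=cv2.imread('pics/top8.png')[150:245,270:410];cv2.imwrite('pics/s8.png',np.clip(cv2.resize(a,None,fx=4.2,fy=4.2,interpolation=2)*1.6,0,255))
cv2.imwrite('pics/t8.png',np.clip(cv2.resize(b,None,fx=5,fy=5,interpolation=2)*1.6,0,255))"
```

```text
t: 23.9
tcp_pos: [0.296, 0.3205, 0.2191]
orientation: [[-0.151, 0.001, -0.989], [0.989, 0.001, -0.151], [0.001, -1.0, -0.001]]
contact_force: [0.2, 0.0, 0.2]
finger_gap: 0.0397
t 23.9 tcp [0.296  0.3205 0.2191] F [0.2 0.  0.2] Tq [ 0.07 -0.03 -0.02] gap 0.0397 q [ 0.55 -0.1   1.98  0.    1.25 -1.17] jaw 1.7221 y [ 8.e-04  9.e-04 -1.e+00][ WARN:0@14.852] global loadsave.cpp:1063 imwrite_ Unsupported depth image for selected encoder is fallbacked to CV_8U.
```

View pics/s8.png

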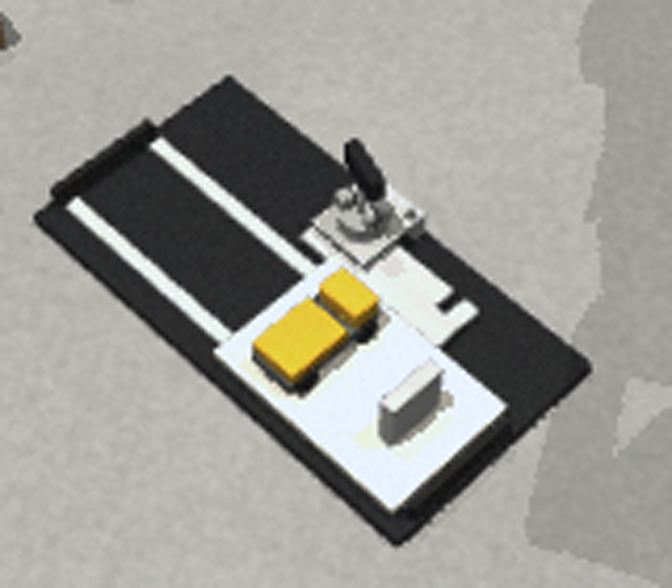

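View pics/t8.png

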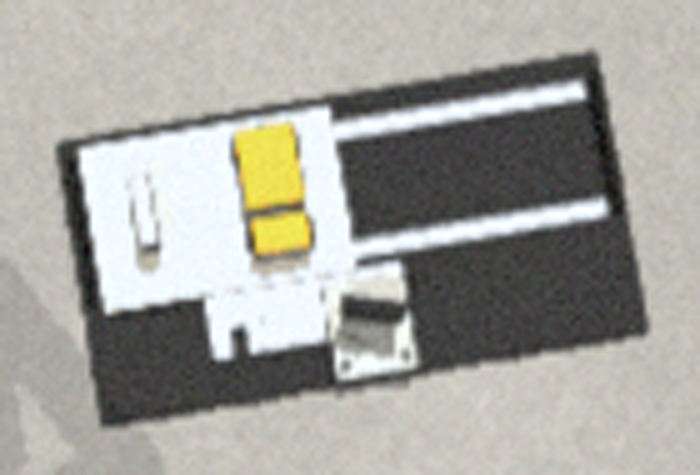

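```bash
python3 - <<'E'
from h import *
def back(n,uv,z):
    m=M[n];P=np.array(m["pose"]);d=P[:3,:3]@np.array([(uv[0]-m["cx"])/m["fx"],-(uv[1]-m["cy"])/m["fy"],-1]);return P[:3,3]+d*(z-P[2,3])/d[2]
for n,o in(("scene",(270,150,130,90)),("top",(280,155,100,60))):
    c=[]
    for k in(5,8):
        im=cv2.imread(f"pics/{n}{k}.png")[o[1]:o[1]+o[3],o[0]:o[0]+o[2]].astype(float)
        w=np.clip(im[...,2]-im[...,0]-30,0,80);yy,xx=np.mgrid[:o[3],:o[2]]
        c.append(back(n,((w*xx).sum()/w.sum()+o[0],(w*yy).sum()/w.sum()+o[1]),.055))
    d=c[1]-c[0];print(n,"travel",np.linalg.norm(d).round(4),"dir",np.arctan2(d[1],d[0])-np.pi/2)
E
```

```text
scene travel 0.0899 dir 0.14609165160300353
top travel 0.0899 dir 0.1425186006291279
```

```bash
python3 -c "
from h import *
print(bot.finish_job());st()"
```

```text
the job is handed in; nothing more can be done
None
the job is handed in; nothing more can be done
```

The stand is open: the lock pin stays up by itself with the knob in its rest notch, and the tray is at its far end stop. I handed the job in at about 24 s; the hand-in gives no verdict.

- **Knob:** I gripped the T-knob, lifted it about 14.7 mm, turned it anticlockwise to about 1.15 rad and rubbed it lightly along the rim. It dropped into the notch at about 1.26 rad. I lowered it to the notch floor at about 8 mm lift and let go. In the picture after release, the knob matched that height and angle, and the last pictures still show it there.
- **Tray:** I gripped the fin and slid it at roughly 60 mm/s with about 2–3 N, slowing towards the end stop. The push on the stop was at most about 15 N.
- **Last checks:** The truck moved 89.9 mm in both camera views, and the tray lies against the end stop. The arm is clear of everything. I never moved near the bus, jar or gift box, but I made no separate check on them.
- **Disagreements:**
  - The arm's own reading gave 87.1 mm of tray travel, against 89.9 mm from the cameras.
  - The knob stood about 5–6 mm from where the base plate fit put it, so I centred on it by touch.
  - While turning, sideways forces on the knob reached about 8 N, well under the 30 N limit.

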